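# Back the cutter indexing stand off by one notch

## Task

The cutter on the indexing stand has been turned one notch too far. With a fingertip, lift the pawl out of the ratchet wheel by pushing its upright tab, then push the top capstan bar so that the wheel goes backward by one notch, and finally push the tab back so that the pawl is fully down in the new notch. Push gently, forcing nothing and gripping nothing hard, and leave the loose things around the stand where they are.

Things in the scene. Friction and masses are not known exactly. Their poses are not given: they have to be found in the camera images.
- stand: Grey cutter indexing stand bolted to the table. Origin on the table; z up; x along the level spindle (115 mm up, at y = 0). Base plate: x -120 to 80, y -120 to 120 mm, 12 thick. Along x: milling cutter (76 across) -113 to -65 mm; three radial capstan bars at -45; bearing block -20 to 35, top 153 mm up; toothed ratchet wheel (110 across) 47 to 63, with the pawl on its +y side.
- pawl_pivot (a point): Pivot of the pawl, level and parallel to the spindle, in the ratchet wheel's plane: stand frame (55, 74.6, 134.3) mm. From it the pawl's arm runs to its nose in the wheel's upper +y side, at about (55, 26, 157) mm, highest point 177 mm up, and the finger tab stands up. Frame as the stand's.
- wheel (a joint): Angle (rad) about the stand's +x of spindle, 12-tooth ratchet wheel, bars, cutter. Starts within 0.06 of 0. One notch = 30 degrees = 0.524. Backward is negative: top bar goes towards the stand's +y; with the pawl down it stops after about 0.08 play. Stays where left; turning takes 0.15 N m. Pawl drops home within 0.08 of a whole notch; gone further back than that, the pawl stays out.
- pawl (a joint): Angle of the pawl (rad): 0 = fully down in a notch, grows as it is lifted, stop at 0.8. The nose is clear of the teeth above about 0.25. Stays where it is left: takes 0.11 N m, about 1.5 N at the tip of the tab.
- bar_tip (a point): Centre of the black ball (20 mm across) on the end of the top capstan bar, 105 mm from the spindle; moves with the wheel. The bar is a 10 mm round rod, radial, in the stand's plane x = -45 mm. At wheel angle 0 it leans 15 degrees from vertical towards -y; one notch back, 15 degrees towards +y. The other two bars, at 120 degrees, are lower. The wheel turns easily.
- tab_tip (a point): Middle of the top end of the pawl's finger tab, a flat bar up from the pivot, 75 mm long to this point, 8 mm thick (stand's y), 16 mm wide (stand's x). Pawl down: it leans 5 degrees from vertical towards +y. Pushing it towards the stand's +y lifts the pawl, the tab tilting further over and lower; pushing it towards -y lowers the pawl.
- arbor: Bystander: loose dark steel tool arbor standing upright, 48 mm across at the foot, 115 mm high. Origin at the centre of its underside.
- case: Bystander: loose grey plastic insert case, 90 x 130 x 30 mm. Origin at the centre of its underside.
- driver: Bystander: loose screwdriver, red handle, about 170 mm long, lying on the table.
- facemill: Bystander: loose face-milling cutter, 62 mm across, 42 mm high. Origin at the centre of its underside.

How it is judged:
By the outcome, as a careful person would: the job done as asked, in the order asked, and still so for the second after the job is handed in, with the robot touching nothing.
It also fails if it takes over 58 s, if anything falls off the work surface, if the arm or the gripper's body presses on something with over 40 N, if the wrist force passes 120 N, or if a joint passes its speed limit or range.

## Robot

A 6-joint arm with a two-finger parallel gripper is mounted at the origin on the work surface. World frame = base frame: x ahead of the robot, y to its left, z up, the work surface at z = 0. Lengths are in m, angles in degrees, forces in N, time in s.
With the tool pointing down it reaches from about 0.4 to 0.825 m from the base axis. Payload 7 kg.
Tool frame: the origin (TCP) lies at the very end of the fingers, on their centre line; the grasp point (between the pads) lies 19 mm behind it (ctrl.pinch_z is the distance from the TCP to the grasp point, in m); z points along the fingers, x is the direction in which the jaws open and shut, and the axes are right-handed (so a half turn about z gives the same grasp; the last joint's range is limited). The gripper opens to 88 mm and grips with 3 to 60 N. Pads are 19 mm wide; open, the fingers measure 130 mm over their backs; the gripper's body (78 mm by 193 mm) begins 47 mm behind the grasp point.
Start: joints at [84.402, 20.546, 0.682, 0, -70.136, -16.507], TCP at [0.254, 0.625, 0.206] pointing down, gripper open.
Joint ranges: [-176.03, 176.03], [-82.01, 121.73], [-58.28, 71.71], [-173.87, 95.51], [-174.79, -0.11], [-173.66, 173.66]. Speed limits (degrees/s): [136.94, 136.94, 172.46, 180, 180, 180].

## Interface

Orientations are given as [roll, pitch, yaw] about the fixed x, y, z axes, in that order (R = Rz(yaw) Ry(pitch) Rx(roll)).
In Python, from plant import ctrl gives the robot as it stands.
- The arm moves only by the tool carry_out, never from a script. Its argument "increments" is a list of rows, each a list of 7 numbers: the turn, a rotation vector about the world's x, y, z in degrees, then the shift along the world's x, y, z in mm, then the closure, from 0 (fully open) to 1 (shut). In form: [[ax, ay, az, dx, dy, dz, grip], ...]. A call has 1 to 20 rows; each row is the pose to reach, as a shift and turn from the pose commanded when the call began; what a row does not reach only later rows make up. A row lasts 1/8 s, in which the tool goes at most 62.5 mm and 10.7 degrees, less where a joint would pass 70% of its speed; a pose out of reach is approached as far as the arm can. A call with a gripper value outside its range is refused whole. The fingers move at their own pace and stop on an object; the grip force is fixed at half the most. Time passes only in rows, so rows that repeat a pose let the fingers close. It gives the time, the measured TCP pose, the force and the opening at its end, in the units of the state.
- ctrl.get_obs(): the state, without advancing time (a new reading comes with each control period).
- ctrl.snapshot(name): name is "scene" or "top" or "wrist"; returns a dict with "pixels" (400x640x3 uint8, blue, green, red), "intrinsics" (3x3 intrinsics, pixels), "rvec" (rotation vector, rad) and "tvec" (3), from world to camera coordinates, as OpenCV has them; the wrist camera has in their place "hand_eye" (4x4, takes a point from camera to tool coordinates, whose origin is the TCP and whose axes are the tool frame's). Camera axes: x right, y down, z forward; pixel columns grow to the right and rows downward; lengths in m; the calibration is good to about 2 mm. A picture is of the moment at which its call begins: read the wrist's pose just before it. There is no depth.
- ctrl.close_job(): hands the job in, once; it reports no verdict.
Trained networks look in a picture, given as the dict that the camera call returned (one of the last four; its "shot" number tells which), for a name from the list of things; names that differ only in an ending like _2 or _b are one class to them, and where a whole thing is asked for, a point or a joint stands for the part that bears it (a point fixed in the world has none). Each returns a list of dicts, best first, with "confidence" (0 to 1); they miss things now and then, are a little off and sometimes report something else, mostly with a low value. They report only what shows in the picture. A call takes as long as a camera call.
- ctrl.search_frame(picture, label): "centre" ([x, y, z] in m, in world coordinates, good to about 4 mm: the middle of the surface that is visible of it).
- ctrl.outline_of(picture, label): "pixels" (400x640 bool, what is visible of it).
The state is a dict: "clock": time; "joint_pos": joint angles; "qvel": joint speeds; "tau": joint torques, N m; "tool_pos": TCP position; "orientation": TCP orientation; "force": force on the tool from outside, world axes, zero at the start; "moment": the same for the moment, N m; "opening": finger opening in m.
Only numpy, scipy, OpenCV 4.12 (cv2) and the standard library are available. Lean on these libraries where they do the work, as an engineer would, in place of code of your own. Each camera call takes 0.05 s, during which the arm holds its last target. There are 200 camera calls.

## Working session

There is one attempt and no reset: what is moved stays moved. The work goes in short steps, Python scripts to look and compute and a tool call to move; the robot and the scene stay as the last step left them, time stands still between calls to the robot, and variables do not carry over. Pictures are saved under pics/ and viewed, about 8 in all and at most 12, crops included, and the job is handed in when it is done.

Besides the shell and the picture viewer there is one more tool, called after "Request:" by a JSON object that holds its "api" and its "payload", one argument or row to a line. carry_out: Moves the arm, as the interface text tells. Its arguments: {"type":"object","properties":{"increments":{"type":"array"}},"required":["increments"]}

```bash
mkdir -p pics; ls
python3 - <<'E'
from plant import ctrl
import cv2,numpy as np
o=ctrl.get_obs();print(o['clock'],o['tool_pos'],o['orientation'],o['opening'])
for n in ['scene','top']:
    p=ctrl.snapshot(n);cv2.imwrite(f'pics/{n}0.png',p['pixels'])
    for l in ['stand','bar_tip','tab_tip','pawl_pivot','wheel','pawl','arbor','case','driver','facemill']:
        try: print(n,l,[(np.round(d['centre'],3).tolist(),round(d['confidence'],2)) for d in ctrl.search_frame(p,l)[:2]])
        except Exception as e: print(l,e)
E
```

```text
pics
0.0 [0.25382148 0.62486824 0.20484471] [-1.79992407e+02 -9.58025513e-02 -1.12109688e+02] 0.08766994223277298
scene stand [([0.611, 0.034, 0.01], 0.82)]
scene bar_tip [([0.557, 0.015, 0.136], 0.78)]
scene tab_tip [([0.688, 0.027, 0.168], 0.66)]
scene pawl_pivot [([0.611, 0.027, 0.011], 0.88)]
scene wheel [([0.559, 0.02, 0.133], 0.67)]
scene pawl [([0.685, 0.029, 0.171], 0.49), ([0.68, 0.222, 0.066], 0.29)]
scene arbor [([0.676, 0.224, 0.069], 0.81)]
scene case [([0.813, 0.162, 0.03], 0.56)]
scene driver [([0.687, -0.24, 0.016], 0.57), ([0.557, 0.014, 0.134], 0.51)]
scene facemill [([0.524, -0.192, 0.03], 0.75), ([0.611, 0.031, 0.012], 0.57)]
top stand [([0.576, -0.001, 0.011], 0.98)]
top bar_tip [([0.554, 0.006, 0.138], 0.7)]
top tab_tip [([0.679, 0.01, 0.159], 0.49)]
top pawl_pivot [([0.583, 0.002, 0.009], 0.87)]
top wheel [([0.548, 0.009, 0.141], 0.73), ([0.651, 0.211, 0.09], 0.38)]
top pawl [([0.675, 0.015, 0.162], 0.71)]
top arbor [([0.655, 0.213, 0.088], 0.74)]
top case [([0.808, 0.163, 0.032], 0.88)]
top driver []
top facemill [([0.511, -0.198, 0.032], 0.75)]
```

View pics/scene0.png

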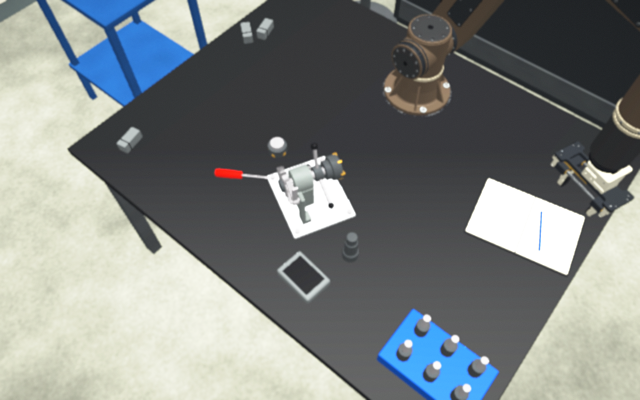

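View pics/top0.png

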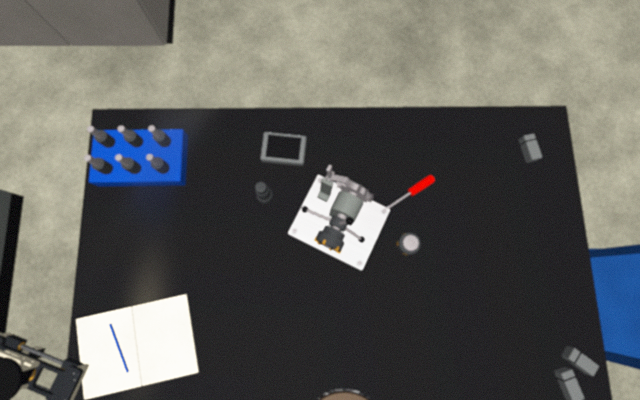

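The scene view shows the stand at about (310,195) with its white plate. In the top view the plate corners are near (318,175), (391,207), (362,270) and (289,234). The cutter faces the robot at (330,240) and the wheel and pawl are at (335,183). The arbor is at (263,191), beyond the +y side. Next I'll fit the stand pose from the plate corners.

```bash
cat > h.py <<'E'
from plant import ctrl
import cv2,numpy as np
from scipy.spatial.transform import Rotation as R
from scipy.optimize import least_squares
def cam(p,obs=None):
    K=np.array(p['intrinsics'])
    if 'hand_eye' in p:
        T=np.eye(4);T[:3,:3]=R.from_euler('xyz',obs['orientation'],degrees=True).as_matrix();T[:3,3]=obs['tool_pos']
        C=np.linalg.inv(T@np.array(p['hand_eye']));return K,C[:3,:3],C[:3,3]
    return K,cv2.Rodrigues(np.array(p['rvec'],float))[0],np.array(p['tvec'],float).ravel()
def proj(c,X):
    K,r,t=c;q=(np.atleast_2d(X)@r.T+t)@K.T;return q[:,:2]/q[:,2:]
def onplane(c,uv,z):
    K,r,t=c;o=-r.T@t;d=np.c_[np.atleast_2d(uv),np.ones(len(np.atleast_2d(uv)))]@np.linalg.inv(K).T@r
    return o+d*((z-o[2])/d[:,2])[:,None]
def stand2w(s,X): # s=x,y,yaw(rad)
    return np.atleast_2d(X)@R.from_euler('z',s[2]).as_matrix().T+[s[0],s[1],0]
E
python3 - <<'E'
from h import *
for n in ['top','scene']:
    p=ctrl.snapshot(n);c=cam(p);img=p['pixels'].astype(int)
    m=((img.min(2)>150)).astype(np.uint8)
    so=ctrl.search_frame(p,'stand')[0]['centre'];uv=proj(c,so)[0]
    box=np.zeros_like(m);u,v=uv.astype(int);box[v-75:v+75,u-75:u+75]=1;m*=box
    nl,lab,st,_=cv2.connectedComponentsWithStats(m);k=1+np.argmax(st[1:,4])
    pts=np.argwhere(lab==k)[:,::-1]
    P=onplane(c,pts,0.012)[:,:2]
    (cx,cy),(w,h),a=cv2.minAreaRect((P*1000).astype(np.float32));print(n,len(pts),cx,cy,w,h,a)
    b=cv2.boxPoints(((cx,cy),(w,h),a));print(b.round(0).tolist())
    cr=p['pixels'][v-75:v+75,u-75:u+75];cv2.imwrite(f'pics/{n}1.png',cv2.resize(cr,None,fx=4,fy=4,interpolation=cv2.INTER_CUBIC))
    print(u-75,v-75)
E
```

```text
top 3800 605.866943359375 -35.28800964355469 270.16143798828125 265.9976501464844 62.4412956237793
[[425.0, -94.0], [661.0, -217.0], [786.0, 23.0], [550.0, 146.0]]
262 147
scene 3767 604.32177734375 -36.23834228515625 280.78900146484375 271.357666015625 62.66318893432617
[[419.0, -99.0], [660.0, -223.0], [789.0, 26.0], [548.0, 151.0]]
237 131
```

View pics/top1.png

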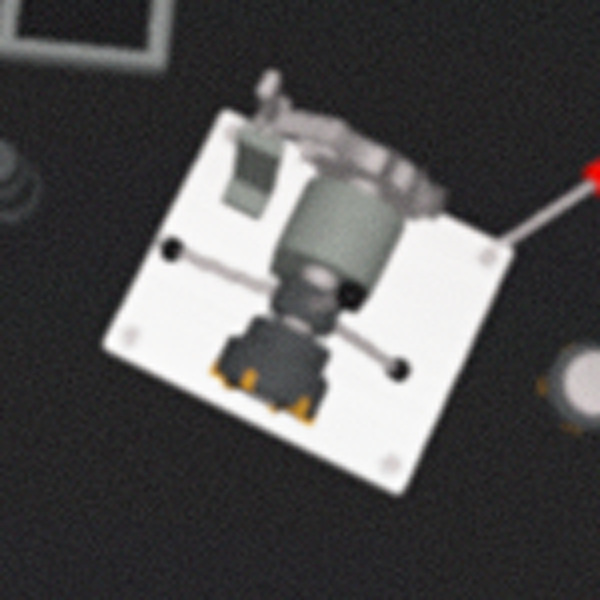

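The top crop shows plate corners at (224,110), (103,348), (402,496) and (515,248). The top ball is at (350,294) and the tab tip at (270,77). I'll fit the pose from these.

Run:
```python
from h import *
p=ctrl.snapshot('top');c=cam(p)
uv=np.array([[224,110],[103,348],[402,496],[515,248]])/4+[262,147]-.375
P=onplane(c,uv,.012)
S=np.array([[.08,.12,.012],[-.12,.12,.012],[-.12,-.12,.012],[.08,-.12,.012]])
f=lambda s:(stand2w(s,S)-P)[:,:2].ravel()
r=least_squares(f,[.62,0,-.4]);s=r.x;print(s,np.degrees(s[2]),(f(s)*1000).round(1))
np.save('s.npy',s)
o2=lambda X:(((proj(c,X)+.375)-[262,147])*4).round(0).tolist()
for a in(-15-3.4,-15,-15+3.4):
    t=np.radians(a);print('ball',a,o2(stand2w(s,[-.045,.105*np.sin(t),.115+.105*np.cos(t)])))
for a in(0,.25):
    t=np.radians(5)+a;X=stand2w(s,[.055,.0746+.075*np.sin(t),.1343+.075*np.cos(t)]);print('tab',a,o2(X),X)
print('pivot',stand2w(s,[.055,.0746,.1343]),'ball',stand2w(s,[-.045,-.027,.216]), 'ybar',R.from_euler('z',s[2]).apply([0,1,0]))
print('arbor in stand', R.from_euler('z',-s[2]).apply(np.array([.655-s[0],.213-s[1],0])))
```

```text
[ 0.60033083 -0.01737448 -0.47358848] -27.134621221002863 [-0.1  0.1 -0.  -0.1  0.8 -0.2 -0.8  0.3]
ball -18.4 [[369.0, 307.0]]
ball -15 [[361.0, 302.0]]
ball -11.6 [[352.0, 298.0]]
tab 0 [[270.0, 85.0]] [[0.68628243 0.02974753 0.2090146 ]]
tab 0.25 [[243.0, 74.0]] [[0.6946203  0.0460169  0.20507471]]
pivot [[0.68330116 0.0239303  0.1343    ]] ball [[ 0.54796942 -0.02087907  0.216     ]] ybar [0.45608274 0.88993738 0.        ]
arbor in stand [-0.05641769  0.22995253  0.        ]
```

Request:
{"api": "carry_out", "payload": {
  "increments": [
    [0,0,0,0,0,50,1],
    [0,0,0,0,0,90,1],
    [0,0,-6,26,-39,90,1],
    [0,0,-12,52,-78,90,1],
    [0,0,-18,78,-117,90,1],
    [0,0,-26,115,-170,90,1],
    [0,0,-34,150,-222,90,1],
    [0,0,-42,185,-274,90,1],
    [0,0,-50,220,-326,90,1],
    [0,0,-58,255,-378,90,1],
    [0,0,-66,290,-430,90,1],
    [0,0,-74,325,-482,90,1],
    [0,0,-82,360,-534,90,1],
    [0,0,-90,395,-587,90,1],
    [0,0,-95,418,-623,90,1],
    [0,0,-95,418,-623,90,1],
    [0,0,-95,418,-623,90,1]
  ]
}}

```text
clock: 3.48
tool_pos: [0.6719, 0.0022, 0.2954]
orientation: [-180.0, -0.0, 152.9]
force: [-1.2, -0.2, 0.3]
opening: 0.0002
```

```bash
cat > w.py <<'E'
import sys
from h import *
s=np.load('s.npy');o=ctrl.get_obs();p=ctrl.snapshot('wrist');c=cam(p,o);im=p['pixels'].copy()
iS=lambda X:R.from_euler('z',-s[2]).apply(np.array(X)-[s[0],s[1],0])
print('tcp in stand mm',(iS(o['tool_pos'])*1000).round(1),'F stand',R.from_euler('z',-s[2]).apply(o['force']).round(2),o['clock'],o['opening'])
wa,pa=[float(x) for x in sys.argv[2:4]]
t=np.radians(-15)-wa;q=np.radians(5)+pa
X=stand2w(s,[[-.045,.105*np.sin(t),.115+.105*np.cos(t)],[.055,.0746+.075*np.sin(q),.1343+.075*np.cos(q)],[.055,.0746,.1343]])
for uv,col in zip(proj(c,X),[(0,0,255),(0,255,0),(255,0,0)]):
    print(uv.round(0)); 
    if (abs(uv)<2000).all(): cv2.drawMarker(im,tuple(int(v) for v in uv),col,0,14,1)
cv2.imwrite(f'pics/{sys.argv[1]}.png',im)
E
python3 w.py w1 -0.06 0
```

```text
tcp in stand mm [ 54.8  50.  295.4] F stand [-0.94 -0.68  0.29] 3.475 0.00024188599923039627
[455. 115.]
[319. 239.]
[319. 207.]
```

View pics/w1.png

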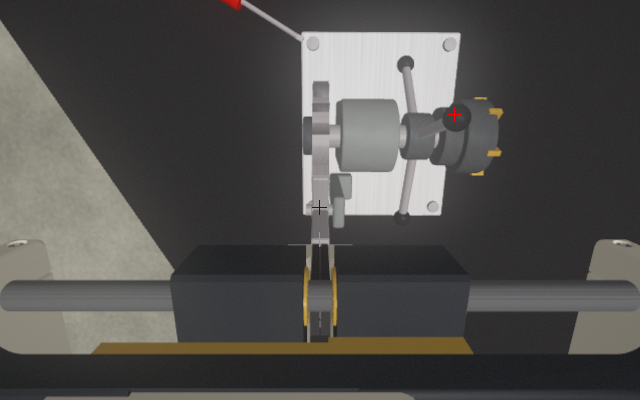

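The overlay matches: the predicted ball position (455,115) falls on the ball, and the tab is behind the fingers as expected. I'll descend on the tab's -y side.

Request:
{"api": "carry_out", "payload": {
  "increments": [
    [0,0,0,0,0,-30,1],
    [0,0,0,0,0,-60,1],
    [0,0,0,0,0,-85,1],
    [0,0,0,0,0,-100,1],
    [0,0,0,0,0,-107,1],
    [0,0,0,0,0,-107,1],
    [0,0,0,2.3,4.4,-107,1],
    [0,0,0,3.6,7,-107,1],
    [0,0,0,3.6,7,-107,1]
  ]
}}

```text
clock: 4.65
tool_pos: [0.6759, 0.0096, 0.1891]
orientation: [180.0, 0.0, 152.9]
force: [0.1, -0.2, 0.5]
opening: 0.0002
```

Request:
{"api": "carry_out", "payload": {
  "increments": [
    [0,0,0,1.8,3.6,0,1],
    [0,0,0,3.6,7.1,0,1],
    [0,0,0,5.5,10.7,0,1],
    [0,0,0,5.5,10.7,0,1]
  ]
}}

```text
clock: 5.15
tool_pos: [0.6813, 0.0203, 0.1887]
orientation: [-180.0, 0.0, 152.9]
force: [-0.4, -0.2, -0.1]
opening: 0.0006
```

Request:
{"api": "carry_out", "payload": {
  "increments": [
    [0,0,0,1.8,3.6,0,1],
    [0,0,0,3.6,7.1,0,1],
    [0,0,0,5.5,10.7,0,1],
    [0,0,0,7.3,14.2,0,1],
    [0,0,0,9.1,17.8,0,1]
  ]
}}

```text
clock: 5.78
tool_pos: [0.6903, 0.0381, 0.1888]
orientation: [-180.0, 0.0, 152.9]
force: [-0.4, -0.0, 0.4]
opening: 0.0006
```

```bash
python3 w.py w2 -0.06 0.4
python3 - <<'E'
from h import *
p=ctrl.snapshot('scene');cr=p['pixels'][131:251,227:377]
cv2.imwrite('pics/sc2.png',np.hstack([cv2.resize(cr,None,fx=4,fy=4,interpolation=2)]))
E
```

```text
tcp in stand mm [ 54.8  90.4 188.8] F stand [-0.31 -0.19  0.41] 5.775 0.0005925790777460375
[569.  15.]
[319. 285.]
[320. 195.]
```

View pics/w2.png

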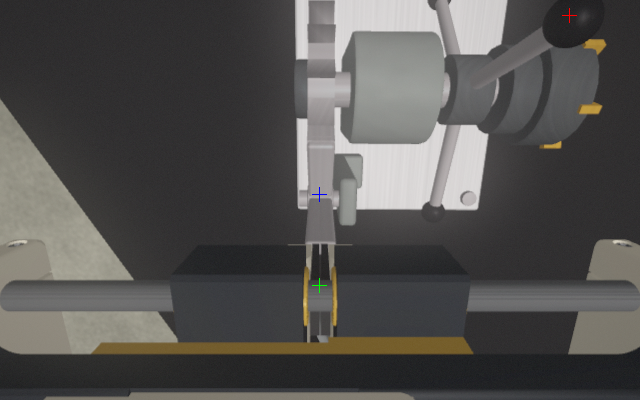

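View pics/sc2.png

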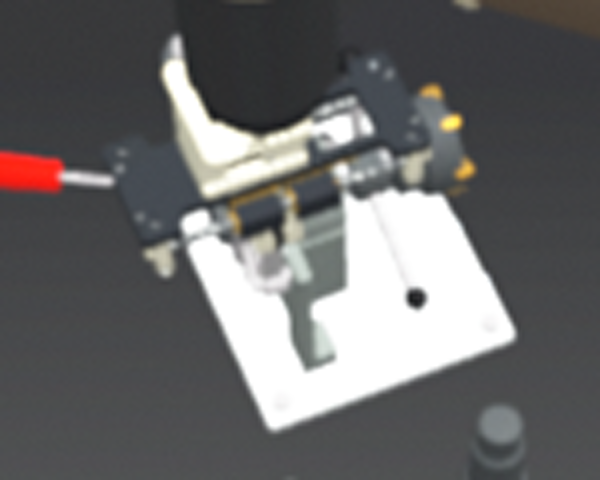

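Run:
```python
from h import *
o=ctrl.get_obs();p=ctrl.snapshot('wrist');c=cam(p,o)
print(proj(c,o['tool_pos']),np.array(p['hand_eye']).round(3))
for l in['tab_tip','pawl']:
  for d in ctrl.search_frame(p,l)[:2]: print(l,d)
s=np.load('s.npy')
for a in(0,.2,.4,.6):
    q=np.radians(5)+a; B=[[.055+dx,.0746+.075*np.sin(q),.1343+.075*np.cos(q)] for dx in(-.008,.008)]
    print(a,proj(c,stand2w(s,B)).round(0).tolist())
```

```text
[[319.8621108  244.72058684]] [[ 1.     0.001  0.001 -0.   ]
 [-0.001  0.961  0.278 -0.075]
 [-0.001 -0.278  0.961 -0.18 ]
 [ 0.     0.     0.     1.   ]]
tab_tip {'centre': [0.6772, 0.0171, 0.1682], 'confidence': 0.69}
pawl {'centre': [0.6741, 0.0113, 0.1677], 'confidence': 0.8}
0 [[335.0, 243.0], [304.0, 243.0]]
0.2 [[335.0, 267.0], [304.0, 266.0]]
0.4 [[334.0, 285.0], [305.0, 285.0]]
0.6 [[333.0, 296.0], [306.0, 296.0]]
```

Request:
{"api": "carry_out", "payload": {
  "increments": [
    [0,0,0,-2.3,-4.4,0,1],
    [0,0,0,-2.3,-4.4,25,1],
    [0,0,0,-2.3,-4.4,60,1],
    [0,0,0,-12,-24,100,1],
    [0,0,0,-32,-62.3,110,1],
    [0,0,0,-32,-62.3,110,1],
    [0,0,0,-32,-62.3,110,1]
  ]
}}

```text
clock: 6.9
tool_pos: [0.6578, -0.0248, 0.2986]
orientation: [180.0, -0.0, 152.8]
force: [0.5, 0.1, -0.3]
opening: 0.0003
```

```bash
python3 w.py w3 -0.06 0.42
```

```text
tcp in stand mm [ 54.5  19.6 298.6] F stand [ 0.4   0.32 -0.29] 6.9 0.0003184095028217754
[449. 155.]
[319. 295.]
[319. 233.]
```

View pics/w3.png

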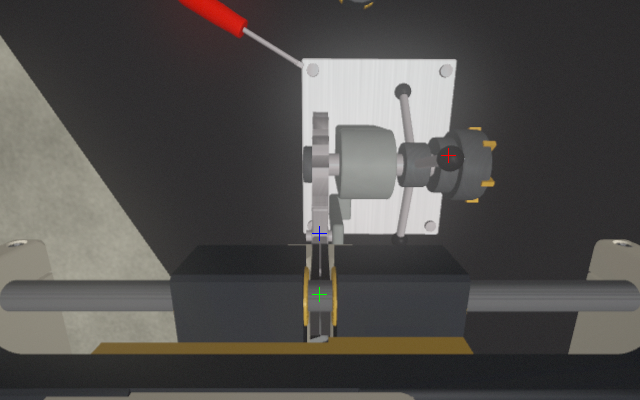

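Request:
{"api": "carry_out", "payload": {
  "increments": [
    [0,0,0,-30,-5,0,1],
    [0,0,0,-62,-11,0,1],
    [0,0,0,-95,-16,0,1],
    [0,0,0,-122.5,-21,0,1],
    [0,0,0,-122.5,-21,-30,1],
    [0,0,0,-122.5,-21,-60,1],
    [0,0,0,-122.5,-21,-85,1],
    [0,0,0,-122.5,-21,-98,1],
    [0,0,0,-122.5,-21,-98,1]
  ]
}}

```text
clock: 8.07
tool_pos: [0.5354, -0.0452, 0.1999]
orientation: [-179.9, -0.1, 152.9]
force: [-0.3, -0.0, -0.4]
opening: 0.0004
```

```bash
python3 w.py w4 -0.06 0.42;  python3 - <<'E'
from h import *
t=ctrl.snapshot('top')['pixels'][150:250,282:412];q=ctrl.snapshot('scene')['pixels'][131:251,237:377]
f=lambda a:cv2.resize(a,(390,340),interpolation=2)
cv2.imwrite('pics/m4.png',np.hstack([f(t),f(q)]))
E
```

```text
tcp in stand mm [-45.1 -54.4 199.9] F stand [-0.27 -0.18 -0.38] 8.075 0.00037608191242307563
[320. 314.]
[179. 461.]
[204. 354.]
```

View pics/m4.png

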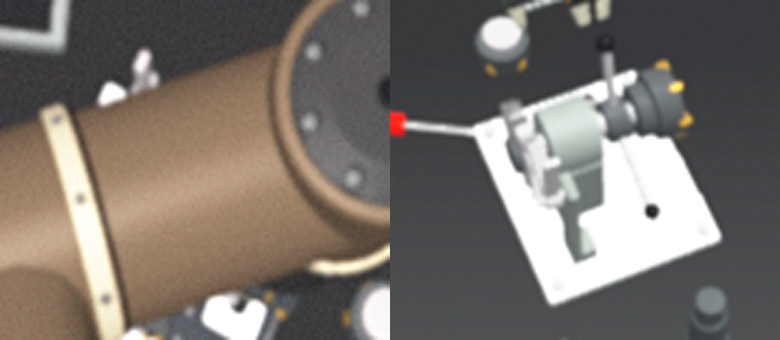

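```bash
cat > sc.py <<'E'
import sys
from h import *
s=np.load('s.npy')
out=[]
for n in['top','scene']:
    p=ctrl.snapshot(n);c=cam(p)
    for l in['tab_tip']:
        for d in ctrl.search_frame(p,l)[:1]: print(n,l,d)
    u,v=proj(c,stand2w(s,[.055,.06,.17]))[0].astype(int);x0,y0=u-24,v-28
    im=cv2.resize(p['pixels'][y0:y0+56,x0:x0+48],(384,448),interpolation=2)
    im0=im.copy()
    for a,col in zip((0,.2,.42),[(0,255,0),(0,255,255),(0,0,255)]):
        q=np.radians(5)+a;X=stand2w(s,[[.055,.0746,.1343],[.055,.0746+.075*np.sin(q),.1343+.075*np.cos(q)],])
        P=((proj(c,X)+.5-[x0,y0])*8-.5).astype(int)
        print(n,a,P.tolist()); cv2.drawMarker(im,tuple(map(int,P[1])),col,0,12,1); cv2.drawMarker(im,tuple(map(int,P[0])),(255,0,0),0,12,1)
    out.append(im)
cv2.imwrite(f'pics/{sys.argv[1]}.png',np.hstack(out))
E
python3 sc.py z5
```

```text
top tab_tip {'centre': [0.6867, 0.03, 0.1849], 'confidence': 0.52}
top 0 [[153, 243], [147, 170]]
top 0.2 [[153, 243], [104, 152]]
top 0.42 [[153, 243], [60, 137]]
scene tab_tip {'centre': [0.6861, 0.031, 0.1688], 'confidence': 0.68}
scene 0 [[219, 322], [217, 220]]
scene 0.2 [[219, 322], [234, 259]]
scene 0.42 [[219, 322], [252, 304]]
```

View pics/z5.png

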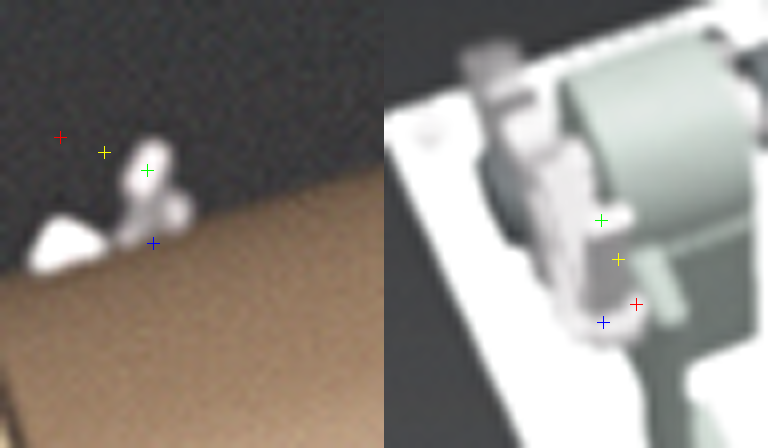

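The z5 picture shows the tab top at (600,215) in the scene half and (150,165) in the top half. That is the unlifted position, so the tab either wasn't moved or came back. I'll return, push again, and check while still in contact.

Request:
{"api": "carry_out", "payload": {
  "increments": [
    [0,0,0,0,0,50,1],
    [0,0,0,0,0,90,1],
    [0,0,0,35,13,90,1],
    [0,0,0,70,26,90,1],
    [0,0,0,105,40,90,1],
    [0,0,0,139,52,90,1],
    [0,0,0,139,52,90,1],
    [0,0,0,139,52,50,1],
    [0,0,0,139,52,10,1],
    [0,0,0,139,52,-13,1],
    [0,0,0,139,52,-13,1]
  ]
}}

```text
clock: 9.8
tool_pos: [0.6732, 0.0061, 0.1864]
orientation: [-179.9, -0.1, 152.9]
force: [-0.0, 0.6, 0.4]
opening: 0.0003
```

```bash
cat > chk.py <<'E'
import sys
from h import *
s=np.load('s.npy');o=ctrl.get_obs()
iS=lambda X:R.from_euler('z',-s[2]).apply(np.array(X)-[s[0],s[1],0])
print('tcp',(iS(o['tool_pos'])*1000).round(1),'F',R.from_euler('z',-s[2]).apply(o['force']).round(2),'M',np.round(o['moment'],2),o['clock'],o['opening'])
for n in['top','scene','wrist']:
    p=ctrl.snapshot(n);np.savez(f'{sys.argv[1]}_{n}.npz',px=p['pixels'])
    for l in['pawl','bar_tip']: print(n,l,[((iS(d['centre'])*1000).round(0).tolist(),round(d['confidence'],2)) for d in ctrl.search_frame(p,l)[:1]])
    d=ctrl.outline_of(p,'pawl')
    if d:
        v,u=np.nonzero(d[0]['pixels']);print('  pawl mask u',u.min(),u.max(),'v',v.min(),v.max(),len(u),round(d[0]['confidence'],2))
E
python3 chk.py a
```

```text
tcp [ 54.1  54.1 186.4] F [-0.32  0.55  0.44] M [ 0.08 -0.16 -0.02] 9.8 0.000322009527387309
top pawl [([50.0, 69.0, 150.0], 0.5)]
top bar_tip [([-55.0, 2.0, 137.0], 0.57)]
  pawl mask u 328 339 v 176 180 34 0.51
scene pawl [([56.0, 81.0, 166.0], 0.53)]
scene bar_tip [([-59.0, 16.0, 129.0], 0.56)]
  pawl mask u 288 297 v 183 205 161 0.62
wrist pawl [([51.0, 41.0, 162.0], 0.55)]
wrist bar_tip [([-45.0, -11.0, 143.0], 0.75)]
  pawl mask u 309 334 v 184 245 1490 0.87
```

Request:
{"api": "carry_out", "payload": {
  "increments": [
    [0,0,0,2.3,4.4,0,1],
    [0,0,0,4.6,8.9,0,1],
    [0,0,0,6.8,13.3,0,1],
    [0,0,0,8.2,16,0,1]
  ]
}}

```text
clock: 10.9
tool_pos: [0.6828, 0.0227, 0.1875]
orientation: [-180.0, -0.0, 152.9]
force: [0.1, -2.1, 0.4]
opening: 0.0005
```

```bash
python3 chk.py b
```

```text
tcp [ 55.2  73.3 187.5] F [ 1.06 -1.78  0.37] M [-0.62  0.06 -0.03] 10.9 0.00046485377248275153
top pawl [([54.0, 43.0, 161.0], 0.63)]
top bar_tip [([-52.0, -2.0, 136.0], 0.68)]
scene pawl []
scene bar_tip [([-58.0, 26.0, 128.0], 0.79)]
  pawl mask u 290 298 v 189 205 114 0.5
wrist pawl [([51.0, 48.0, 163.0], 0.59)]
wrist bar_tip [([-46.0, -7.0, 145.0], 0.7)]
  pawl mask u 307 335 v 154 264 2418 0.83
```

Request:
{"api": "carry_out", "payload": {
  "increments": [
    [0,0,0,2.3,4.4,0,1],
    [0,0,0,4.6,8.9,0,1],
    [0,0,0,6.8,13.3,0,1],
    [0,0,0,9.1,17.8,0,1]
  ]
}}

```text
clock: 12.0
tool_pos: [0.6923, 0.0409, 0.1878]
orientation: [180.0, 0.0, 152.9]
force: [0.4, -1.3, 0.4]
opening: 0.0003
```

```bash
python3 chk.py c
python3 - <<'E'
import numpy as np,cv2
f=lambda k:cv2.resize(np.load(f'{k}_wrist.npz')['px'][120:300,260:400],(260,334),interpolation=2)
cv2.imwrite('pics/abc.png',np.hstack([f('a'),f('b'),f('c')]))
E
```

```text
tcp [ 55.3  93.8 187.8] F [ 0.93 -0.98  0.37] M [-0.04 -0.03 -0.01] 12.0 0.00026099643727477015
top pawl []
top bar_tip [([-55.0, 0.0, 135.0], 0.75)]
  pawl mask u 266 273 v 185 199 62 0.45
scene pawl [([57.0, 86.0, 152.0], 0.56)]
scene bar_tip [([-64.0, 29.0, 125.0], 0.75)]
wrist pawl [([52.0, 59.0, 172.0], 0.55)]
wrist bar_tip [([-53.0, 3.0, 146.0], 0.6)]
  pawl mask u 306 335 v 121 264 3399 0.78
```

View pics/abc.png

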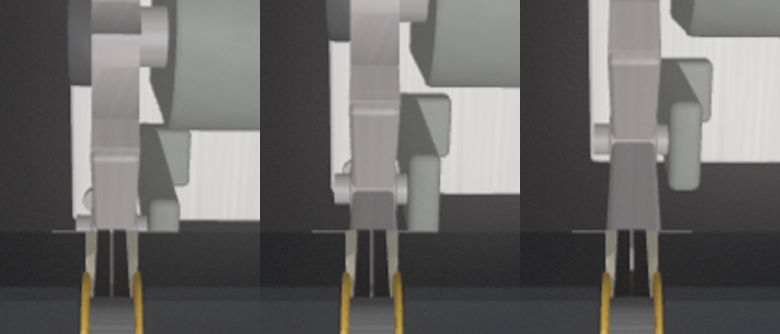

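Panels a to c show the tab face between pivot pin and fingertip getting longer, and the force of about -1.8 N confirms contact. I'll now back off slowly and check.

Request:
{"api": "carry_out", "payload": {
  "increments": [
    [0,0,0,-1,-2,0,1],
    [0,0,0,-2.3,-4.4,0,1],
    [0,0,0,-3.6,-7.1,0,1],
    [0,0,0,-4.6,-8.9,0,1]
  ]
}}

```text
clock: 13.1
tool_pos: [0.6873, 0.0312, 0.1878]
orientation: [180.0, 0.0, 152.9]
force: [1.1, 0.1, 0.6]
opening: 0.0002
```

```bash
python3 chk.py d
python3 - <<'E'
import numpy as np,cv2
# horizontal intensity profile along tab column for c and d
for k in 'abcd':
    im=np.load(f'{k}_wrist.npz')['px'].mean(2);print(k,im[140:262:4,316:319].mean(1).round(0).astype(int).tolist())
E
```

```text
tcp [ 55.2  82.9 187.8] F [0.93 0.64 0.64] M [ 0.21 -0.15  0.02] 13.1 0.00016770997953433905
top pawl [([90.0, 226.0, 28.0], 0.29)]
top bar_tip [([-53.0, 1.0, 134.0], 0.77)]
  pawl mask u 327 349 v 174 184 83 0.63
scene pawl [([54.0, 86.0, 163.0], 0.68)]
scene bar_tip [([-61.0, 26.0, 122.0], 0.84)]
  pawl mask u 290 298 v 191 205 106 0.48
wrist pawl [([54.0, 50.0, 166.0], 0.68)]
wrist bar_tip [([-51.0, -5.0, 146.0], 0.84)]
  pawl mask u 307 335 v 138 277 2810 0.55
a [185, 180, 180, 177, 166, 158, 154, 149, 146, 140, 138, 139, 140, 140, 140, 152, 162, 152, 151, 151, 151, 151, 151, 152, 151, 152, 70, 48, 48, 47, 45]
b [149, 146, 142, 137, 144, 144, 144, 144, 145, 153, 176, 150, 151, 151, 151, 151, 151, 151, 151, 151, 152, 113, 113, 112, 112, 111, 59, 44, 44, 43, 42]
c [151, 151, 157, 169, 148, 148, 148, 148, 149, 149, 148, 148, 149, 149, 153, 121, 121, 120, 120, 121, 120, 119, 119, 118, 118, 118, 57, 42, 40, 41, 41]
d [149, 149, 149, 150, 150, 150, 151, 157, 165, 147, 147, 148, 147, 148, 148, 148, 148, 148, 121, 121, 120, 120, 119, 119, 119, 120, 58, 43, 43, 42, 41]
```

Face shading (120 at c and d, 112 at b) and the lower scene mask top show the tab stayed tilted. Raising straight up next.

Request:
{"api": "carry_out", "payload": {
  "increments": [
    [0,0,0,0,0,8,1],
    [0,0,0,0,0,20,1],
    [0,0,0,0,0,50,1],
    [0,0,0,0,0,80,1],
    [0,0,0,0,0,100,1],
    [0,0,0,0,0,100,1]
  ]
}}

```text
clock: 14.45
tool_pos: [0.6884, 0.0316, 0.2908]
orientation: [179.8, 0.2, 152.9]
force: [-0.4, -0.7, -0.7]
opening: 0.0005
```

```bash
python3 chk.py e
python3 - <<'E'
import numpy as np,cv2
for k in 'e':
    im=np.load(f'{k}_wrist.npz')['px'].mean(2);print(k,im[140:262:4,316:319].mean(1).round(0).astype(int).tolist())
for k in ['w1','w2','w3']:
    im=cv2.imread(f'pics/{k}.png').mean(2);print(k,im[140:262:4,314:317].mean(1).round(0).astype(int).tolist())
E
```

```text
tcp [ 56.1  83.8 290.8] F [-0.01 -0.78 -0.73] M [ 0.09 -0.04  0.03] 14.45 0.0004903888371625218
top pawl [([53.0, 45.0, 174.0], 0.53)]
top bar_tip [([-55.0, -2.0, 137.0], 0.73)]
  pawl mask u 326 348 v 165 183 63 0.61
scene pawl [([58.0, 73.0, 169.0], 0.46)]
scene bar_tip [([-52.0, 11.0, 133.0], 0.91)]
  pawl mask u 287 298 v 181 205 186 0.68
wrist pawl []
wrist bar_tip [([-53.0, 0.0, 144.0], 0.55)]
  pawl mask u 310 330 v 129 221 1695 0.87
e [146, 146, 155, 145, 144, 144, 145, 145, 145, 146, 158, 118, 119, 118, 118, 116, 117, 117, 117, 165, 162, 57, 57, 54, 55, 53, 40, 39, 39, 36, 37]
w1 [179, 176, 160, 153, 145, 139, 134, 141, 139, 150, 155, 150, 151, 151, 150, 151, 152, 159, 109, 108, 107, 107, 107, 107, 107, 168, 71, 44, 42, 41, 41]
w2 [150, 158, 164, 153, 154, 154, 154, 154, 154, 154, 154, 155, 154, 155, 162, 112, 112, 112, 111, 111, 111, 110, 110, 109, 109, 113, 71, 43, 41, 40, 39]
w3 [114, 133, 164, 169, 140, 126, 115, 174, 178, 174, 161, 152, 145, 139, 139, 141, 141, 152, 150, 151, 151, 152, 153, 152, 134, 108, 61, 50, 47, 47, 46]
```

Run:
```python
from h import *
s=np.load('s.npy');o=ctrl.get_obs();p=ctrl.snapshot('wrist');c=cam(p,o)
for n,cc in(('w',c),('top',cam(ctrl.snapshot('top'))),('scene',cam(ctrl.snapshot('scene')))):
  for a in(0,.1,.2,.3,.4,.5):
    q=np.radians(5)+a;X=stand2w(s,[[.055,.0746,.1343],[.055,.0746+.075*np.sin(q)-.004*np.cos(q),.1343+.075*np.cos(q)+.004*np.sin(q)],[.055,.0746+.075*np.sin(q)+.004*np.cos(q),.1343+.075*np.cos(q)-.004*np.sin(q)]])
    print(n,a,proj(cc,X).round(1).tolist())
```

```text
w 0 [[319.9, 177.6], [320.0, 199.5], [320.0, 208.8]]
w 0.1 [[319.9, 177.6], [320.0, 208.3], [320.0, 217.0]]
w 0.2 [[319.9, 177.6], [320.0, 216.5], [320.0, 224.5]]
w 0.3 [[319.9, 177.6], [320.0, 224.1], [319.9, 231.2]]
w 0.4 [[319.9, 177.6], [320.0, 230.8], [319.9, 237.1]]
w 0.5 [[319.9, 177.6], [319.9, 236.7], [319.9, 242.0]]
top 0 [[329.8, 177.0], [330.5, 168.5], [327.6, 167.2]]
top 0.1 [[329.8, 177.0], [327.8, 167.3], [324.9, 166.1]]
top 0.2 [[329.8, 177.0], [325.1, 166.2], [322.3, 165.1]]
top 0.3 [[329.8, 177.0], [322.5, 165.2], [319.7, 164.3]]
top 0.4 [[329.8, 177.0], [319.9, 164.3], [317.3, 163.6]]
top 0.5 [[329.8, 177.0], [317.5, 163.6], [315.1, 163.0]]
scene 0 [[294.0, 200.8], [293.2, 186.9], [294.3, 189.4]]
scene 0.1 [[294.0, 200.8], [294.2, 189.2], [295.3, 191.8]]
scene 0.2 [[294.0, 200.8], [295.3, 191.6], [296.4, 194.3]]
scene 0.3 [[294.0, 200.8], [296.3, 194.1], [297.4, 196.9]]
scene 0.4 [[294.0, 200.8], [297.3, 196.7], [298.4, 199.5]]
scene 0.5 [[294.0, 200.8], [298.3, 199.4], [299.3, 202.2]]
```

Run:
```python
import numpy as np,cv2
w=np.load('e_wrist.npz')['px'][110:260,250:390];q=np.load('e_scene.npz')['px'][165:225,265:321];t=np.load('e_top.npz')['px'][150:210,305:361]
cv2.imwrite('pics/e.png',np.hstack([cv2.resize(w,(373,400),interpolation=2),cv2.resize(q,(373,400),interpolation=2)]))
```

View pics/e.png

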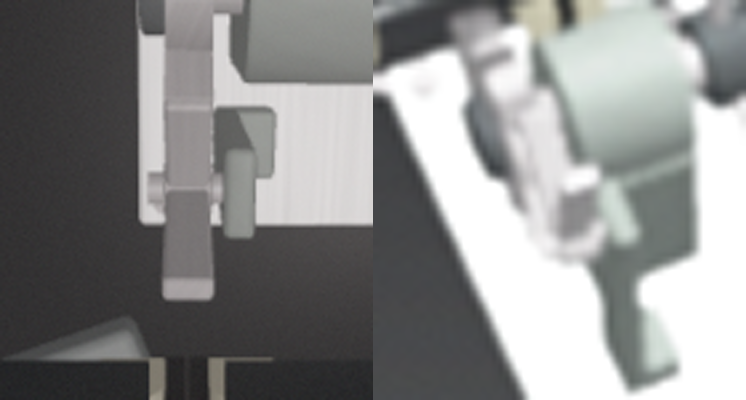

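The e picture shows the tab tip at wrist rows 214 to 222, which means a lift of about 0.17, less than I wanted. I'll check whether the pawl creeps back.

```bash
cat > tab.py <<'E'
from h import *
s=np.load('s.npy')
def tabrow():
    o=ctrl.get_obs();p=ctrl.snapshot('wrist');c=cam(p,o);im=p['pixels'].mean(2)
    u0=int(proj(c,stand2w(s,[.055,.0746,.1343]))[0][0])
    return o,c,im[:,u0-4:u0+4].mean(1)
if __name__=='__main__':
    o,c,col=tabrow()
    b=[];L=np.arange(-.1,.9,.01)
    for a in L:
        q=np.radians(5)+a
        b.append(proj(c,stand2w(s,[[.055,.0746+.075*np.sin(q)-.004*np.cos(q),.1343+.075*np.cos(q)+.004*np.sin(q)]]))[0][1])
    lo,hi=int(b[0])-4,int(max(b))+12
    print(o['clock'],'rows',lo,[int(x) for x in col[lo:min(hi,262)]])
    g=np.diff(col[lo:min(hi,243)]);v=lo+int(np.argmax(g))+1;print('bright edge row',v,'lift',L[np.argmin(abs(np.array(b)-v))].round(2))
E
python3 tab.py
```

```text
15.2 rows 186 [118, 118, 118, 118, 118, 117, 117, 117, 117, 118, 117, 117, 117, 117, 117, 117, 117, 116, 117, 116, 116, 116, 116, 116, 116, 116, 116, 127, 151, 161, 164, 165, 164, 162, 162, 135, 83, 57, 56, 56, 57, 56, 55, 55, 54, 55, 54, 55, 55, 53, 54, 54, 53, 53, 52, 53, 53, 49, 43, 41, 41, 40, 41, 40, 40, 39, 40, 40, 40, 39, 39, 39, 39, 38, 38, 39]
bright edge row 214 lift 0.17
```

Request:
{"api": "carry_out", "payload": {
  "increments": [
    [0,0,0,0,0,0,1],
    [0,0,0,0,0,0,1],
    [0,0,0,0,0,0,1],
    [0,0,0,0,0,0,1]
  ]
}}

```text
clock: 15.75
tool_pos: [0.6874, 0.0315, 0.2878]
orientation: [180.0, 0.0, 152.9]
force: [-0.1, 0.4, 0.2]
opening: 0.0002
```

```bash
python3 tab.py
```

```text
15.75 rows 186 [118, 118, 118, 117, 118, 117, 117, 117, 117, 117, 117, 117, 117, 117, 117, 117, 116, 116, 117, 117, 116, 116, 116, 116, 116, 116, 116, 128, 152, 161, 165, 165, 164, 162, 162, 135, 83, 57, 56, 57, 55, 56, 56, 55, 55, 55, 55, 54, 54, 54, 55, 54, 53, 53, 53, 52, 52, 49, 44, 40, 40, 41, 41, 40, 40, 40, 41, 40, 40, 39, 40, 39, 39, 39, 38, 38]
bright edge row 214 lift 0.17
```

No creep. The finger probably slid over the top of the tab, so I'll go lower (z about 181), closer to the tab, and push again.

Request:
{"api": "carry_out", "payload": {
  "increments": [
    [0,0,0,-7.8,-15.1,0,1],
    [0,0,0,-7.8,-15.1,-40,1],
    [0,0,0,-7.8,-15.1,-80,1],
    [0,0,0,-7.8,-15.1,-100,1],
    [0,0,0,-7.8,-15.1,-107,1],
    [0,0,0,-7.8,-15.1,-107,1]
  ]
}}

```text
clock: 16.55
tool_pos: [0.6797, 0.016, 0.1811]
orientation: [-180.0, 0.0, 152.9]
force: [-0.1, 0.3, -0.1]
opening: 0.0004
```

Request:
{"api": "carry_out", "payload": {
  "increments": [
    [0,0,0,1.8,3.6,0,1],
    [0,0,0,3.6,7.1,0,1],
    [0,0,0,5.5,10.7,0,1],
    [0,0,0,7.3,14.2,0,1],
    [0,0,0,9.1,17.8,0,1]
  ]
}}

```text
clock: 17.18
tool_pos: [0.6885, 0.0341, 0.1805]
orientation: [-180.0, -0.0, 152.9]
force: [-0.2, -1.5, -0.2]
opening: 0.0004
```

Request:
{"api": "carry_out", "payload": {
  "increments": [
    [0,0,0,1.8,3.6,0,1],
    [0,0,0,3.6,7.1,0,1]
  ]
}}

```text
clock: 17.42
tool_pos: [0.6922, 0.0414, 0.1806]
orientation: [-180.0, -0.0, 152.9]
force: [-1.1, -1.4, -0.1]
opening: 0.0003
```

```bash
python3 chk.py f
python3 - <<'E'
from h import *
s=np.load('s.npy')
for k in 'f':
    im=np.load(f'{k}_wrist.npz')['px'].mean(2);print(k,im[140:262:4,316:319].mean(1).round(0).astype(int).tolist())
E
```

```text
tcp [ 55.   94.2 180.6] F [-0.33 -1.72 -0.14] M [-0.63  0.27  0.02] 17.425 0.00031254606636588894
top pawl [([53.0, 51.0, 180.0], 0.64)]
top bar_tip [([-49.0, -0.0, 137.0], 0.88)]
  pawl mask u 332 346 v 174 181 75 0.39
scene pawl []
scene bar_tip [([-64.0, 24.0, 127.0], 0.6)]
  pawl mask u 291 300 v 196 205 73 0.64
wrist pawl [([52.0, 58.0, 176.0], 0.78)]
wrist bar_tip []
  pawl mask u 306 336 v 133 243 3051 0.95
f [160, 161, 161, 161, 161, 159, 161, 159, 166, 149, 137, 137, 137, 138, 138, 156, 137, 136, 134, 136, 135, 135, 134, 134, 134, 133, 63, 44, 42, 40, 39]
```

Request:
{"api": "carry_out", "payload": {
  "increments": [
    [0,0,0,-1.4,-2.7,0,1],
    [0,0,0,-2.7,-5.3,0,1],
    [0,0,0,-2.7,-5.3,20,1],
    [0,0,0,-2.7,-5.3,60,1],
    [0,0,0,-2.7,-5.3,107,1],
    [0,0,0,-2.7,-5.3,107,1]
  ]
}}

```text
clock: 18.77
tool_pos: [0.6915, 0.0357, 0.2929]
orientation: [179.7, 0.4, 152.9]
force: [-0.3, -0.3, -0.4]
opening: 0.0005
```

```bash
python3 tab.py
```

```text
18.775 rows 177 [132, 131, 132, 131, 132, 131, 131, 131, 131, 131, 131, 131, 131, 131, 131, 130, 131, 130, 130, 130, 130, 130, 130, 130, 130, 130, 130, 130, 130, 130, 130, 130, 130, 129, 130, 130, 130, 129, 130, 129, 129, 129, 128, 143, 168, 169, 162, 159, 157, 155, 108, 58, 54, 54, 54, 54, 54, 53, 53, 52, 52, 52, 52, 52, 51, 52, 48, 43, 40, 40, 41, 40, 40, 40, 39, 39, 40]
bright edge row 221 lift 0.39
```

Lift is about 0.39 and clear of the teeth. Now to the bar.

Request:
{"api": "carry_out", "payload": {
  "increments": [
    [0,0,0,-40,-21,0,1],
    [0,0,0,-80,-42,0,1],
    [0,0,0,-120,-64,0,1],
    [0,0,0,-154,-82,0,1],
    [0,0,0,-154,-82,0,1],
    [0,0,0,-154,-82,-40,1],
    [0,0,0,-154,-82,-80,1],
    [0,0,0,-154,-82,-93,1],
    [0,0,0,-154,-82,-93,1]
  ]
}}

```text
clock: 19.95
tool_pos: [0.5356, -0.0461, 0.1942]
orientation: [-179.9, -0.1, 152.9]
force: [0.2, 1.1, 1.9]
opening: 0.0006
```

Request:
{"api": "carry_out", "payload": {
  "increments": [
    [0,0,0,2.7,5.3,0,1],
    [0,0,0,5.5,10.7,0,1],
    [0,0,0,8.2,16,0,1],
    [0,0,0,10.9,21.4,0,1],
    [0,0,0,13.2,25.8,0,1]
  ]
}}

```text
clock: 20.58
tool_pos: [0.5489, -0.02, 0.195]
orientation: [-180.0, 0.0, 152.9]
force: [-2.3, -0.9, 1.6]
opening: 0.0002
```

Request:
{"api": "carry_out", "payload": {
  "increments": [
    [0,0,0,2.3,4.4,0,1],
    [0,0,0,4.6,8.9,0,1],
    [0,0,0,6.8,13.3,0,1],
    [0,0,0,9.1,17.8,0,1],
    [0,0,0,11.4,22.2,0,1],
    [0,0,0,13.2,25.8,0,1]
  ]
}}

```text
clock: 21.32
tool_pos: [0.562, 0.0058, 0.1945]
orientation: [-180.0, -0.0, 152.9]
force: [-1.2, -2.0, -0.5]
opening: 0.0003
```

Request:
{"api": "carry_out", "payload": {
  "increments": [
    [0,0,0,-3.6,-7.1,0,1],
    [0,0,0,-4.6,-8.9,30,1],
    [0,0,0,20,-20,70,1],
    [0,0,0,60,-40,100,1],
    [0,0,0,75,-45,100,1],
    [0,0,0,75,-45,100,1],
    [0,0,0,75,-45,100,1]
  ]
}}

```text
clock: 22.2
tool_pos: [0.636, -0.0393, 0.2937]
orientation: [-180.0, -0.1, 152.9]
force: [-0.6, -0.2, 0.3]
opening: 0.0004
```

```bash
cat > ball.py <<'E'
from h import *
s=np.load('s.npy');o=ctrl.get_obs();p=ctrl.snapshot('wrist');c=cam(p,o);print(o['clock'],o['force'])
iS=lambda X:R.from_euler('z',-s[2]).apply(np.array(X)-[s[0],s[1],0])
print('tcp',(iS(o['tool_pos'])*1000).round(1))
g=p['pixels'].max(2)
D=np.arange(-25,26,5)
for d in D:
    t=np.radians(d);X=stand2w(s,[-.045,.105*np.sin(t),.115+.105*np.cos(t)]);print(d,proj(c,X)[0].round(0).tolist(),end=' ')
print()
T=np.radians(np.arange(-25,26,.5));best=[]
for t in T:
    u,v=proj(c,stand2w(s,[-.045,.105*np.sin(t),.115+.105*np.cos(t)]))[0];X=stand2w(s,[-.045,.105*np.sin(t),.115+.105*np.cos(t)])
    z=(c[1]@X[0]+c[2])[2];r=c[0][0,0]*.010/z
    yy,xx=np.mgrid[:400,:640];d=np.hypot(xx-u,yy-v);best.append(g[d<r*.95].mean() - 1.0*g[(d>r*1.1)&(d<r*1.4)].mean() if 0<v<245 else 0)
i=np.argsort(best)[:3];print('ball angle',np.degrees(T[i]),np.array(best)[i])
for l in['bar_tip']:
    for d in ctrl.search_frame(p,l)[:1]: print('net',(iS(d['centre'])*1000).round(0),d['confidence'])
cv2.imwrite('pics/ball.png',p['pixels'])
E
python3 ball.py
```

```text
22.2 [-0.58868447 -0.16144983  0.29352335]
tcp [ 41.8  -3.3 293.7]
-25 [431.0, 154.0] -20 [431.0, 166.0] -15 [431.0, 178.0] -10 [431.0, 189.0] -5 [430.0, 201.0] 0 [430.0, 212.0] 5 [428.0, 223.0] 10 [427.0, 233.0] 15 [425.0, 243.0] 20 [423.0, 251.0] 25 [421.0, 259.0] 
ball angle [12.5 13.  13.5] [-44.33676099 -43.80296687 -42.40917306]
net [-57.  -7. 140.] 0.86
```

View pics/ball.png

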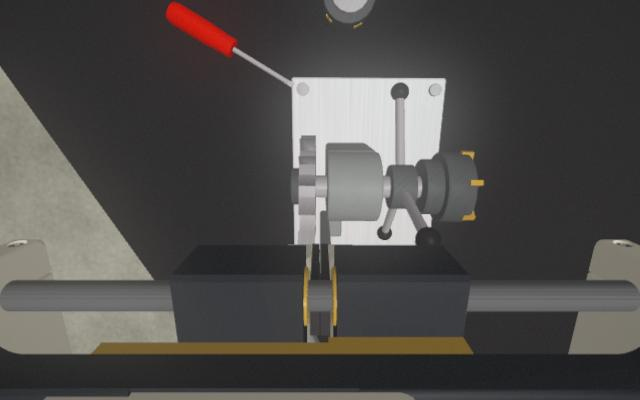

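The picture shows the top ball at about (428,237), so the bar leans roughly +12°, close to one notch. I'll measure it more clearly from above the far side of the tab.

Request:
{"api": "carry_out", "payload": {
  "increments": [
    [0,0,0,20,30,0,1],
    [0,0,0,40,60,0,1],
    [0,0,0,60,90,0,1],
    [0,0,0,75,117,0,1],
    [0,0,0,75,117,0,1],
    [0,0,0,75,117,0,1]
  ]
}}

```text
clock: 23.05
tool_pos: [0.7114, 0.0776, 0.2947]
orientation: [-180.0, -0.0, 152.9]
force: [-0.4, -0.0, 0.6]
opening: 0.0002
```

```bash
python3 ball.py; python3 tab.py
python3 - <<'E'
from h import *
im=cv2.imread('pics/ball.png');s=np.load('s.npy');c=cam(ctrl.snapshot('wrist'),ctrl.get_obs())
X=stand2w(s,[-.045,.022,.218]);u,v=proj(c,X)[0].astype(int)
sub=im.max(2)[max(v-40,0):v+40,u-40:u+40]
for r in sub[::4,::3]: print(''.join('#' if x<45 else '+' if x<90 else '.' for x in r))
print(u,v)
E
```

```text
23.05 [-0.37359985 -0.00507787  0.59115359]
tcp [ 55.5 135.2 294.7]
-25 [471.0, -53.0] -20 [471.0, -41.0] -15 [471.0, -27.0] -10 [471.0, -13.0] -5 [470.0, 2.0] 0 [469.0, 17.0] 5 [467.0, 32.0] 10 [464.0, 47.0] 15 [462.0, 61.0] 20 [459.0, 74.0] 25 [455.0, 87.0] 
ball angle [12.  11.5 12.5] [-26.91180483 -26.8463915  -25.68067227]
net [-55.   6. 139.] 0.65
23.15 rows 118 [178, 178, 178, 179, 178, 178, 178, 178, 178, 203, 189, 176, 177, 176, 176, 176, 176, 176, 176, 176, 176, 175, 175, 175, 175, 175, 175, 175, 175, 174, 174, 174, 174, 174, 174, 174, 173, 174, 174, 173, 173, 173, 173, 173, 173, 172, 172, 171, 184, 205, 208, 204, 203, 201, 199, 194, 146, 97, 93, 92, 92, 90, 90, 90, 89, 89, 88, 87, 87, 86, 86, 85, 84, 84, 84, 83, 83, 83, 82, 82, 81, 81, 80, 79, 80, 79, 78, 79]
bright edge row 127 lift -0.05
...........................
...........................
...........................
...........................
...........................
...........................
...........................
.................+.........
.................++........
..................++.......
..................+........
.................++........
.................+.........
...............++..........
...........................
...........................
..........................+
.........................++
........................+++
.......................++++
463 53
```

The ball reads +12°, about 3° short of a full notch. I'll nudge it on for margin.

Request:
{"api": "carry_out", "payload": {
  "increments": [
    [0,0,0,-40,-22,0,1],
    [0,0,0,-80,-44,0,1],
    [0,0,0,-120,-66,0,1],
    [0,0,0,-158,-88,0,1],
    [0,0,0,-158,-88,-20,1],
    [0,0,0,-158,-88,-60,1],
    [0,0,0,-158,-88,-95,1],
    [0,0,0,-158,-88,-100,1],
    [0,0,0,-158,-88,-100,1],
    [0,0,0,-156,-84,-100,1],
    [0,0,0,-154,-80,-100,1],
    [0,0,0,-152,-76,-100,1],
    [0,0,0,-150,-72,-100,1],
    [0,0,0,-148.5,-69,-100,1],
    [0,0,0,-147.5,-67.3,-100,1],
    [0,0,0,-147.5,-67.3,-100,1]
  ]
}}

```text
clock: 25.25
tool_pos: [0.5644, 0.0103, 0.1945]
orientation: [-180.0, -0.0, 152.9]
force: [0.1, -0.4, 0.1]
opening: 0.0004
```

Request:
{"api": "carry_out", "payload": {
  "increments": [
    [0,0,0,-4,-7,0,1],
    [0,0,0,-4,-7,40,1],
    [0,0,0,-4,-7,80,1],
    [0,0,0,30,10,100,1],
    [0,0,0,70,30,100,1],
    [0,0,0,110,50,100,1],
    [0,0,0,147.5,67.3,100,1],
    [0,0,0,147.5,67.3,100,1],
    [0,0,0,147.5,67.3,100,1]
  ]
}}

```text
clock: 26.38
tool_pos: [0.7117, 0.0772, 0.2944]
orientation: [-180.0, -0.0, 152.9]
force: [0.8, -0.4, 0.3]
opening: 0.0004
```

```bash
python3 ball.py
```

```text
26.375 [ 0.83517632 -0.41660505  0.30772902]
tcp [ 56.  134.9 294.4]
-25 [471.0, -53.0] -20 [472.0, -41.0] -15 [472.0, -27.0] -10 [472.0, -13.0] -5 [471.0, 2.0] 0 [469.0, 17.0] 5 [467.0, 32.0] 10 [465.0, 47.0] 15 [462.0, 61.0] 20 [459.0, 75.0] 25 [456.0, 87.0] 
ball angle [14.5 14.  15. ] [-24.94532299 -24.01800201 -23.47555465]
net [-53.   4. 144.] 0.87
```

Request:
{"api": "carry_out", "payload": {
  "increments": [
    [0,0,0,0,0,-30,1],
    [0,0,0,0,0,-70,1],
    [0,0,0,0,0,-105,1],
    [0,0,0,0,0,-112,1],
    [0,0,0,0,0,-112,1],
    [0,0,0,-2.7,-5.3,-112,1],
    [0,0,0,-5.5,-10.7,-112,1],
    [0,0,0,-8.2,-16,-112,1],
    [0,0,0,-10.5,-20.5,-112,1],
    [0,0,0,-12.8,-25,-112,1],
    [0,0,0,-14.6,-28.5,-112,1],
    [0,0,0,-16.4,-32,-112,1],
    [0,0,0,-17.3,-33.8,-112,1]
  ]
}}

```text
clock: 28.1
tool_pos: [0.6949, 0.0437, 0.183]
orientation: [180.0, 0.0, 152.9]
force: [1.2, 2.2, 1.4]
opening: 0.0004
```

Request:
{"api": "carry_out", "payload": {
  "increments": [
    [0,0,0,-0.5,-0.9,0,1],
    [0,0,0,-0.9,-1.8,0,1]
  ]
}}

```text
clock: 28.35
tool_pos: [0.6937, 0.0419, 0.1827]
orientation: [-180.0, -0.0, 152.9]
force: [1.1, -0.2, 0.3]
opening: 0.0005
```

```bash
python3 chk.py g
```

```text
tcp [ 56.1  95.3 182.7] F [1.07 0.35 0.34] M [ 0.02 -0.12  0.02] 28.35 0.0004567022786165542
top pawl [([54.0, 49.0, 176.0], 0.4)]
top bar_tip [([-51.0, 1.0, 137.0], 0.95)]
scene pawl [([58.0, 91.0, 155.0], 0.57)]
scene bar_tip [([-64.0, 27.0, 119.0], 0.66)]
wrist pawl [([54.0, 61.0, 172.0], 0.59)]
wrist bar_tip []
  pawl mask u 308 337 v 132 264 3088 0.6
```

Request:
{"api": "carry_out", "payload": {
  "increments": [
    [0,0,0,-0.5,-0.9,0,1],
    [0,0,0,-0.9,-1.8,0,1]
  ]
}}

```text
clock: 29.2
tool_pos: [0.6929, 0.0401, 0.1828]
orientation: [180.0, 0.0, 152.9]
force: [0.1, -0.4, 0.5]
opening: -0.0
```

Request:
{"api": "carry_out", "payload": {
  "increments": [
    [0,0,0,-0.5,-0.9,0,1],
    [0,0,0,-0.9,-1.8,0,1]
  ]
}}

```text
clock: 29.45
tool_pos: [0.692, 0.0383, 0.1828]
orientation: [180.0, 0.0, 152.9]
force: [-0.1, -0.6, 0.3]
opening: 0.0002
```

Request:
{"api": "carry_out", "payload": {
  "increments": [
    [0,0,0,-0.5,-0.9,0,1],
    [0,0,0,-0.9,-1.8,0,1]
  ]
}}

```text
clock: 29.7
tool_pos: [0.6911, 0.0365, 0.1828]
orientation: [-180.0, 0.0, 152.9]
force: [0.4, 0.3, 0.1]
opening: 0.0003
```

```bash
python3 chk.py i
```

```text
tcp [ 56.2  89.3 182.8] F [0.24 0.42 0.14] M [ 0.08 -0.07 -0.05] 29.7 0.0002770683727185717
top pawl [([55.0, 48.0, 176.0], 0.52)]
top bar_tip [([-51.0, 1.0, 139.0], 0.58)]
scene pawl [([59.0, 89.0, 155.0], 0.64)]
scene bar_tip [([-66.0, 21.0, 120.0], 0.93)]
wrist pawl [([52.0, 52.0, 173.0], 0.61)]
wrist bar_tip [([-47.0, 8.0, 144.0], 0.59)]
  pawl mask u 307 338 v 142 271 2786 0.65
```

Request:
{"api": "carry_out", "payload": {
  "increments": [
    [0,0,0,0,0,30,1],
    [0,0,0,0,0,70,1],
    [0,0,0,10,19,112,1],
    [0,0,0,20.5,40.5,112,1],
    [0,0,0,20.5,40.5,112,1],
    [0,0,0,20.5,40.5,112,1]
  ]
}}

```text
clock: 31.05
tool_pos: [0.7111, 0.0771, 0.2934]
orientation: [-179.9, -0.1, 152.9]
force: [0.6, -0.4, -0.5]
opening: 0.0004
```

```bash
cat > tab2.py <<'E'
from tab import *
o,c,col=tabrow()
L=np.arange(-.05,.85,.01);best=[]
for a in L:
    q=np.radians(5)+a;y=.0746+.075*np.sin(q);z=.1343+.075*np.cos(q)
    v=proj(c,stand2w(s,[[.055,y-.004*np.cos(q),z+.004*np.sin(q)],[.055,y+.004*np.cos(q),z-.004*np.sin(q)]]))[:,1]
    r=lambda x:np.interp(x,np.arange(400),col)
    best.append(r(v[0]+2)-r(v[0]-2)+r(v[1]-2)-r(v[1]+2) if v[1]<240 else -99)
i=np.argsort(best)[::-1][:4];print(o['clock'],'lift',L[i].round(2),np.array(best)[i].round(0))
E
python3 tab2.py; python3 ball.py|grep ball
```

```text
31.05 lift [0.37 0.38 0.36 0.39] [142. 139. 128. 126.]
ball angle [14.5 14.  18.5] [-24.59246199 -23.85226793 -23.75779041]
```

The tab is still at 0.37, so the finger slid over its top. I'll repeat with the tip lower (z about 164).

Request:
{"api": "carry_out", "payload": {
  "increments": [
    [0,0,0,0,0,-40,1],
    [0,0,0,0,0,-80,1],
    [0,0,0,0,0,-115,1],
    [0,0,0,0,0,-130,1],
    [0,0,0,0,0,-130,1],
    [0,0,0,-2.7,-5.3,-130,1],
    [0,0,0,-5.5,-10.7,-130,1],
    [0,0,0,-8.2,-16,-130,1],
    [0,0,0,-10.5,-20.5,-130,1],
    [0,0,0,-12.8,-25,-130,1],
    [0,0,0,-14.6,-28.5,-130,1],
    [0,0,0,-16,-31.1,-130,1]
  ]
}}

```text
clock: 32.7
tool_pos: [0.6954, 0.0456, 0.1646]
orientation: [-180.0, -0.0, 152.9]
force: [1.1, 1.6, 1.2]
opening: 0.0004
```

Request:
{"api": "carry_out", "payload": {
  "increments": [
    [0,0,0,-0.5,-0.9,0,1],
    [0,0,0,-0.9,-1.8,0,1]
  ]
}}

```text
clock: 32.95
tool_pos: [0.6949, 0.0445, 0.1647]
orientation: [180.0, 0.0, 152.9]
force: [2.3, 4.7, 0.9]
opening: 0.0003
```

Request:
{"api": "carry_out", "payload": {
  "increments": [
    [0,0,0,-0.5,-0.9,0,1],
    [0,0,0,-0.9,-1.8,0,1]
  ]
}}

```text
clock: 33.2
tool_pos: [0.6948, 0.0442, 0.1648]
orientation: [179.8, 0.1, 152.9]
force: [3.5, 8.5, 0.2]
opening: 0.0005
```

Request:
{"api": "carry_out", "payload": {
  "increments": [
    [0,0,0,-0.5,-0.9,0,1],
    [0,0,0,-0.9,-1.8,0,1]
  ]
}}

```text
clock: 33.45
tool_pos: [0.6947, 0.0439, 0.1649]
orientation: [179.7, 0.1, 153.0]
force: [5.1, 14.2, -0.1]
opening: 0.0005
```

```bash
python3 chk.py j | head -1
```

```text
tcp [ 56.1  97.5 164.9] F [-1.95 14.95 -0.08] M [ 5.17 -1.92 -0.09] 33.45 0.0004983539930643539
```

A firm stop at y≈97.5 with 15 N. Backing off to look.

Request:
{"api": "carry_out", "payload": {
  "increments": [
    [0,0,0,1.8,3.6,0,1],
    [0,0,0,5,10,0,1],
    [0,0,0,10,20,20,1],
    [0,0,0,15,29,60,1],
    [0,0,0,18.7,36.5,100,1],
    [0,0,0,18.7,36.5,130,1],
    [0,0,0,18.7,36.5,130,1],
    [0,0,0,18.7,36.5,130,1]
  ]
}}

```text
clock: 35.05
tool_pos: [0.7111, 0.0768, 0.2937]
orientation: [-179.9, -0.1, 152.9]
force: [-0.2, 0.1, -1.0]
opening: 0.0004
```

```bash
python3 tab2.py; python3 tab2.py; python3 ball.py|egrep 'ball|tcp'
python3 - <<'E'
from tab import *
o,c,col=tabrow()
print([int(x) for x in col[100:190]])
for a in(0,.05,.1,.2):
    q=np.radians(5)+a;y=.0746+.075*np.sin(q);z=.1343+.075*np.cos(q)
    print(a,proj(c,stand2w(s,[[.055,.0746,.1343],[.055,y-.004*np.cos(q),z+.004*np.sin(q)],[.055,y+.004*np.cos(q),z-.004*np.sin(q)]]))[:,1].round(1))
E
```

```text
35.05 lift [0.14 0.13 0.15 0.12] [195. 184. 149. 147.]
35.1 lift [0.14 0.13 0.15 0.12] [193. 185. 158. 139.]
tcp [ 55.5 134.2 293.2]
ball angle [14.5 14.  15. ] [-24.48914238 -23.6538791  -23.46099404]
[189, 189, 189, 189, 189, 189, 189, 189, 190, 190, 190, 190, 190, 190, 190, 190, 190, 191, 190, 191, 191, 191, 191, 191, 195, 167, 147, 148, 148, 148, 148, 148, 148, 148, 148, 146, 174, 198, 213, 217, 215, 213, 210, 206, 199, 190, 228, 238, 240, 241, 244, 247, 249, 249, 250, 237, 187, 118, 98, 98, 97, 97, 96, 96, 95, 95, 94, 94, 93, 93, 92, 91, 91, 91, 90, 89, 88, 88, 88, 88, 87, 87, 86, 85, 86, 84, 85, 84, 83, 82]
0 [125.2 133.2 143.6]
0.05 [125.2 138.1 148.3]
0.1 [125.2 142.9 152.9]
0.2 [125.2 152.3 161.6]
```

Run:
```python
from tab import *
p=ctrl.snapshot('wrist');T={'hand_eye':p['hand_eye'],'intrinsics':p['intrinsics']}
c1=cam(T,{'tool_pos':[.6719,.0022,.2954],'orientation':[-180,0,152.9]})
o,c,col=tabrow()
im=cv2.imread('pics/w1.png').mean(2)
print('w1 rows 204..250',[int(x) for x in im[204:250,309:314].mean(1)])
for n,cc in(('w1',c1),('now',c)):
  for a in(0,.05):
    q=np.radians(5)+a;y=.0746+.075*np.sin(q);z=.1343+.075*np.cos(q)
    print(n,a,proj(cc,stand2w(s,[[.055,y-.004*np.cos(q),z+.004*np.sin(q)],[.055,y+.004*np.cos(q),z-.004*np.sin(q)],[.055,.0746,.1343]]))[:,1].round(1))
for n in['top','scene']:
    q=ctrl.snapshot(n);
    d=ctrl.outline_of(q,'pawl')
    if d: v,u=np.nonzero(d[0]['pixels']);print(n,u.min(),u.max(),v.min(),v.max(),d[0]['confidence'])
```

```text
w1 rows 204..250 [133, 132, 140, 123, 157, 163, 157, 149, 143, 139, 131, 105, 84, 82, 81, 80, 79, 78, 78, 80, 79, 79, 80, 80, 81, 81, 81, 82, 83, 83, 82, 83, 84, 85, 98, 82, 113, 115, 115, 102, 102, 98, 93, 92, 91, 92]
w1 0 [234.9 243.4 207. ]
w1 0.05 [239.  247.1 207. ]
now 0 [132.8 143.2 124.9]
now 0.05 [137.8 147.9 124.9]
top 327 350 166 185 0.54
scene 287 297 182 204 0.57
```

Face edges agree with the initial lift-0 picture to within about 0.01 to 0.03 rad. I'll compare directly from the same camera pose as w1.

Request:
{"api": "carry_out", "payload": {
  "increments": [
    [0,0,0,-20,-38,1.5,1],
    [0,0,0,-39.3,-75,1.5,1],
    [0,0,0,-39.3,-75,1.5,1],
    [0,0,0,-39.3,-75,1.5,1],
    [0,0,0,-39.3,-75,1.5,1]
  ]
}}

```text
clock: 36.22
tool_pos: [0.6726, 0.0028, 0.2959]
orientation: [-180.0, -0.0, 152.9]
force: [-1.0, 0.7, 0.0]
opening: 0.0002
```

Run:
```python
from h import *
o=ctrl.get_obs();print(o['clock'],o['tool_pos'],o['orientation'])
a=cv2.imread('pics/w1.png').mean(2);b=ctrl.snapshot('wrist')['pixels'].mean(2)
for n,x in(('w1',a),('now',b)): print(n,'tab',[int(v) for v in x[140:246:2,314:317].mean(1)])
# align stationary part (plate corner/bearing block) vs pawl region
def sh(r0,r1,c0,c1):
    T=b[r0:r1,c0:c1].astype(np.float32);S=a[r0-12:r1+12,c0-12:c1+12].astype(np.float32)
    m=cv2.matchTemplate(S,T,cv2.TM_CCOEFF_NORMED);_,v,_,l=cv2.minMaxLoc(m);return l[0]-12,l[1]-12,round(v,3)
print('block',sh(95,175,335,400),'pivot/post',sh(172,230,328,356),'tab tip',sh(222,243,303,316),'pawl hump',sh(165,215,309,331))
```

```text
36.225 [0.67262732 0.00278864 0.29594222] [-1.79992070e+02 -1.54874727e-02  1.52936657e+02]
w1 tab [179, 180, 176, 168, 160, 155, 152, 148, 144, 142, 138, 135, 134, 140, 140, 140, 139, 140, 150, 167, 155, 150, 150, 150, 150, 150, 151, 150, 150, 151, 151, 151, 152, 151, 159, 116, 109, 107, 107, 107, 106, 107, 107, 106, 107, 107, 107, 108, 107, 139, 167, 168, 71]
now tab [178, 166, 156, 152, 147, 144, 140, 136, 132, 129, 139, 141, 141, 140, 141, 139, 141, 149, 158, 166, 151, 151, 151, 151, 151, 151, 151, 151, 151, 151, 152, 151, 152, 153, 142, 108, 108, 107, 108, 107, 106, 106, 106, 106, 107, 107, 106, 106, 130, 167, 169, 165, 67]
block (0, 1, 0.977) pivot/post (0, 1, 0.988) tab tip (0, 1, 0.938) pawl hump (0, 1, 0.893)
```

Seen from the w1 pose, the tab, pawl and stationary block all shift by the same 1 px, and the tab face shading is the same (107). So the pawl is fully down, and the ball reads +14.5°. Handing in.

```bash
python3 -c "
from plant import ctrl
print(ctrl.close_job())"
```

```text
the job is handed in; nothing more can be done
None
```

I lifted the pawl with the closed fingertip, pushed the top bar back one notch, and pushed the tab back until the pawl was down. I handed the job in at about 36 s with the fingers clear above the stand.

**Last checks**
- **Wheel:** the top ball measured +14.5° from vertical against an ideal +15°, so the wheel is about 0.01 rad short of one notch back.
- **Pawl:** from the same camera pose as the starting picture, the pawl and the stationary block had both shifted by the same 1 px. That puts the pawl back at 0, to about 0.01 rad.
- **Forces:** the lifting and bar pushes stayed around 2 N. The largest read was about 15 N, when I pressed the tab against its stop at the end.

**What did not go cleanly**
- **Lifting:** the finger slid over the tab on the first try (no lift left) and on the second (0.17 rad). A lower third push gave 0.37 to 0.39 rad.
- **Bar:** the first push left it at about 12°, so I nudged it on.
- **Lowering:** the first attempt slid over the tab, and a lower second push seated the pawl.
- **Disagreeing reading:** one automatic tab reading gave 0.14 at the end. It had mistaken the white base plate for the tab tip, and the same-pose comparison showed it was wrong.
- **Not checked:** I did not measure the loose things again. I kept the arm away from them.

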